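Knock out the set bonbons

TASK

The bonbons in the two clear moulds have set. With the fingertips only, push each mould over from where it stands on its edge so that it drops face down on the white board: open side with the brown chocolate caps underneath, red shells up. Do not grip, lift or shove the moulds along the board, and leave the shaker, the colour bottle and the palette knife as they are.

Things in the scene. Friction and masses are not known exactly. Their poses are not given: they have to be found in the camera images.
- mould_a: clear rigid bonbon mould, 275 long x 135 high x 24 mm thick, 0.4 to 0.75 kg, standing free on a long edge; its open face starts turned roughly away from the robot, at the left or right place. Origin: middle of the edge it stands on. x: square to the plate, out of the OPEN FACE; y along the length; z up to the top edge. Once it leans about 10 degrees it falls by itself. Lying open face down, x points down.
- mould_a_face (a point): centre of the open face of mould_a, 12 mm out from mid thickness and 67 mm above the standing edge: a flat side with 21 brown chocolate caps (3 rows of 7, 29 mm wide) flush in it. This side must end underneath; x axis points out of the face
- mould_a_back (a point): middle of the top edge of mould_a on its BACK side (12 mm behind mid thickness, 135 mm above the standing edge). The back has a 3 mm wide skirt round its rim and, 5 mm deep inside it, the cavities with the shiny red shells showing; it is firm enough to push on anywhere
- mould_b: clear rigid bonbon mould, 275 long x 135 high x 24 mm thick, 0.4 to 0.75 kg, standing free on a long edge; its open face starts turned roughly towards the robot, at the left or right place. Origin: middle of the edge it stands on. x: square to the plate, out of the OPEN FACE; y along the length; z up to the top edge. Once it leans about 10 degrees it falls by itself. Lying open face down, x points down.
- mould_b_face (a point): centre of the open face of mould_b, 12 mm out from mid thickness and 67 mm above the standing edge: a flat side with 21 brown chocolate caps (3 rows of 7, 29 mm wide) flush in it. This side must end underneath; x axis points out of the face
- mould_b_back (a point): middle of the top edge of mould_b on its BACK side (12 mm behind mid thickness, 135 mm above the standing edge). The back has a 3 mm wide skirt round its rim and, 5 mm deep inside it, the cavities with the shiny red shells showing; it is firm enough to push on anywhere
- board: fixed white plastic pastry board, 500 mm (x) by 960 mm (y) by 12 mm thick; origin at the centre of its underside, on the bench; its top is 12 mm above that
- shaker: steel cocoa shaker, a can 63 mm wide and 93 mm high, standing on the board about 110 mm behind the back of mould_a and some 85 mm to that mould's +y side; loose; origin at the centre of its underside
- bottle: red colour bottle with a white nozzle, 44 mm wide and 128 mm high, standing on the board about 110 mm behind the back of mould_b and some 85 mm to that mould's +y side; loose; origin at the centre of its underside
- palette_knife: palette knife with black handle, 250 mm long, 26 mm wide and 16 mm high, lying along x on the board between the two moulds' places; loose; origin at the underside near its middle, x axis towards the blade's tip

How it is judged:
By the outcome, as a careful person would: the job done as asked, in the order asked, and still so for the second after the job is handed in, with the robot touching nothing.
It also fails if it takes over 42 s, if anything falls off the work surface, if the arm or the gripper's body presses on something with over 40 N, if the wrist force passes 120 N, or if a joint passes its speed limit or range.

ROBOT

A 7-joint arm with a two-finger parallel gripper is mounted at the origin on the work surface. World frame = base frame: x ahead of the robot, y to its left, z up, the work surface at z = 0. Lengths are in m, angles in rad, forces in N, time in s.
With the tool pointing down it reaches from about 0.4 to 0.85 m from the base axis. Payload 4.5 kg.
Tool frame: the origin (TCP) lies midway between the tips of the shut fingers; the grasp point (between the pads) lies 19 mm behind it; z points along the fingers, y is the direction in which the jaws open and shut (so a half turn about z gives the same grasp; the last joint's range is limited). The gripper opens to 88 mm and grips with 3 to 60 N. Pads are 18 mm wide; open, the fingers measure 123 mm over their backs; the gripper's body (75 mm by 187 mm) begins 45 mm behind the grasp point.
Start: joints at [1.336, 0.689, -0.195, 1.565, 0.157, 0.902, -0.215], TCP at [0.166, -0.603, 0.239] pointing down, gripper open.
Joint ranges: [-3.01, 3.01], [-0.46, 2.08], [-1.47, 1.51], [0.13, 2.56], [-1, 4.14], [0.04, 2.09], [-2.66, 2.66]. Speed limits (rad/s): [2.57, 2.57, 3.14, 3.14, 3.14, 3.14, 3.14].

INTERFACE

Orientations are given as a unit quaternion [x, y, z, w].
In Python, from plant import r gives the robot as it stands. The module is installed in compiled form; this text tells all that it offers.
- The arm moves only by the tool carry_out, never from a script. Its argument "commands" is a list of rows, each a list of 6 numbers: the shift along the tool's x, y, z in m, then the turn, a rotation vector about the tool's x, y, z in degrees. In form: [[dx, dy, dz, wx, wy, wz], ...]. A call has 1 to 12 rows; each row is the pose to reach, as a shift and turn from the pose commanded when the call began, along the tool's axes at that moment; what a row does not reach only later rows make up. A row lasts 1/10 s, in which the tool goes at most 50 mm and 8.59 degrees, less where a joint would pass 70% of its speed; a pose out of reach is approached as far as the arm can. A call with a gripper value outside its range is refused whole. "fingers" is the closure in counts, from 0 (fully open) to 255 (shut), set as the call begins (left out, the last holds). The fingers move at their own pace and stop on an object; "grip_force" is the grip in N (left out, the last holds). Time passes only in rows, so rows that repeat a pose let the fingers close. It gives the time, the measured TCP pose, the force and the opening at its end, in the units of the state.
- r.get_state(): the state, without advancing time (a new reading comes with each control period).
- r.snapshot(name): name is "scene" or "side" or "wrist"; returns a dict with "img" (420x560x3 uint8, blue, green, red), "intrinsics" (3x3 intrinsics, pixels), "extrinsics" (4x4, takes a point from camera to world coordinates); the wrist camera has in their place "tool_from_camera" (4x4, takes a point from camera to tool coordinates, whose origin is the TCP and whose axes are the flange's). Camera axes: x right, y down, z forward; pixel columns grow to the right and rows downward; lengths in m; the calibration is good to about 2 mm. A picture is of the moment at which its call begins: read the wrist's pose just before it. There is no depth.
- r.finish_job(): hands the job in, once; it reports no verdict.
Trained networks look in a picture, given as the dict that the camera call returned (one of the last four; its "shot" number tells which), for a name from the list of things; names that differ only in an ending like _2 or _b are one class to them, and where a whole thing is asked for, a point or a joint stands for the part that bears it (a point fixed in the world has none). Each returns a list of dicts, best first, with "p" (0 to 1); they miss things now and then, are a little off and sometimes report something else, mostly with a low value. They report only what shows in the picture. A call takes as long as a camera call.
- r.spot_in(picture, label): "xyz" ([x, y, z] in m, in world coordinates, good to about 4 mm: the middle of the surface that is visible of it).
- r.spot_point(picture, label): "xyz" ([x, y, z] in m, in world coordinates, good to about 4 mm: a listed point, or the origin of a listed thing).
The state is a dict: "clock": time; "q": joint angles; "qd": joint speeds; "joint_torque": joint torques, N m; "tool_pos": TCP position; "eef_rot": TCP orientation; "contact_force": force on the tool from outside, world axes, zero at the start; "moment": the same for the moment, N m; "opening": opening from 0.0 (shut) to 1.0 (fully open).
Only numpy, scipy, OpenCV 4.12 (cv2) and the standard library are available. Lean on these libraries where they do the work, as an engineer would, in place of code of your own. Each camera call takes 0.05 s, during which the arm holds its last target.

## Working session

There is one attempt and no reset: what is moved stays moved. The work goes in short steps, Python scripts to look and compute and a tool call to move; the robot and the scene stay as the last step left them, time stands still between calls to the robot, and variables do not carry over. Pictures are saved under pics/ and viewed, and the job is handed in when it is done.

Besides the shell and the picture viewer there is one more tool, called after ">>>" as name([rows], argument=value, ...), one row to a line, values as JSON. carry_out: Moves the arm, as the interface text tells. Its arguments: {"type":"object","properties":{"commands":{"type":"array","items":{"type":"array","items":{"type":"number"}}},"fingers":{"type":"number"},"grip_force":{"type":"number"}},"required":["commands"]}

```bash
mkdir -p pics
cat > h.py <<'E'
import numpy as np,cv2
from plant import r
from scipy.spatial.transform import Rotation as R
def snap(n,f):
    d=r.snapshot(n); cv2.imwrite('pics/'+f+'.png',d['img']); return d
E
python3 - <<'E'
from h import *
s=r.get_state();print(s['clock'],s['tool_pos'],s['eef_rot'],s['opening'],s['contact_force'])
for n in ['scene','side']:
    d=snap(n,n+'0')
    for l in ['mould_a_face','mould_a_back','mould_b_face','mould_b_back','mould_a','mould_b','shaker','bottle','palette_knife']:
        try:print(n,l,[(np.round(x['xyz'],3).tolist(),round(x['p'],2)) for x in r.spot_point(d,l)])
        except Exception as e:print(l,e)
    print(np.round(d['extrinsics'],3).tolist())
E
```

```text
0.0 [ 0.1657549  -0.6019647   0.23793037] [ 9.90975938e-01  1.34036817e-01 -1.89768260e-04 -8.86908706e-04] 1.0063226435934551 [ 0.35238004 -0.07292384 -0.46822191]
scene mould_a_face [([0.553, -0.206, 0.011], 0.64), ([0.506, 0.264, 0.077], 0.56)]
scene mould_a_back [([0.487, 0.264, 0.146], 0.87)]
scene mould_b_face [([0.536, -0.205, 0.079], 0.64), ([0.51, 0.265, 0.084], 0.15)]
scene mould_b_back [([0.564, -0.209, 0.152], 0.89)]
scene mould_a [([0.551, -0.207, 0.011], 0.78), ([0.503, 0.262, 0.013], 0.68)]
scene mould_b [([0.551, -0.207, 0.011], 0.78), ([0.503, 0.262, 0.013], 0.68)]
scene shaker [([0.387, 0.355, 0.009], 0.58)]
scene bottle [([0.65, -0.305, 0.011], 0.59)]
scene palette_knife [([0.536, 0.038, 0.012], 0.89)]
[[-0.874, 0.342, -0.345, 0.847], [0.486, 0.612, -0.623, 0.546], [-0.002, -0.713, -0.701, 0.736], [0.0, 0.0, 0.0, 1.0]]
side mould_a_face [([0.511, 0.263, 0.077], 0.93)]
side mould_a_back [([0.49, 0.266, 0.143], 0.88)]
side mould_b_face [([0.537, -0.208, 0.079], 0.81), ([0.512, 0.264, 0.08], 0.52)]
side mould_b_back [([0.565, -0.207, 0.149], 0.92)]
side mould_a [([0.502, 0.262, 0.01], 0.63)]
side mould_b [([0.502, 0.262, 0.01], 0.63)]
side shaker [([0.386, 0.359, 0.009], 0.74)]
side bottle [([0.658, -0.304, 0.01], 0.71)]
side palette_knife [([0.54, 0.037, 0.012], 0.8)]
[[0.957, -0.147, 0.251, 0.289], [-0.29, -0.552, 0.782, -0.701], [0.024, -0.821, -0.571, 0.621], [0.0, 0.0, 0.0, 1.0]]
```

View pics/scene0.png

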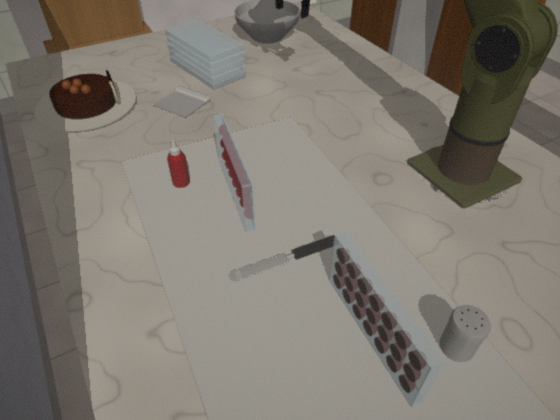

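View pics/side0.png

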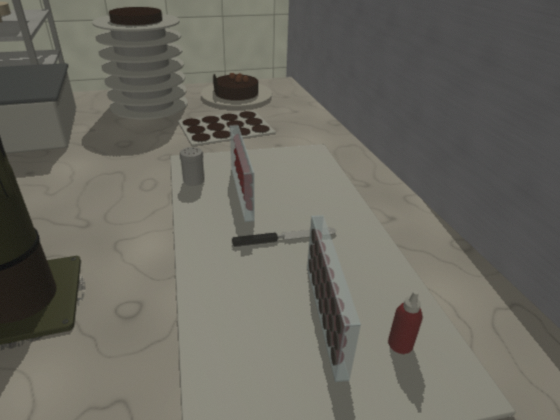

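The scene picture shows mould_a near (380,320) with its caps facing away from the robot and the shaker behind it at (465,333). Mould_b is near (235,170) with its red back facing the bottle at (178,168). Next I'll get the yaws from the top edges.

Run:
```python
import cv2,numpy as np
a=cv2.imread('pics/scene0.png');b=cv2.imread('pics/side0.png')
t=[cv2.resize(x,(400,600),interpolation=cv2.INTER_CUBIC) for x in []]
c1=cv2.resize(a[225:405,320:450],None,fx=3,fy=3,interpolation=2)
c2=cv2.resize(b[210:380,295:365],None,fx=3,fy=3,interpolation=2)
c=np.zeros((540,800,3),np.uint8);c[:540,:390]=c1;c[:510,400:610]=c2
cv2.imwrite('pics/z.png',c)
c3=cv2.resize(a[110:235,200:270],None,fx=4,fy=4,interpolation=2);c4=cv2.resize(b[115:225,220:265],None,fx=4,fy=4,interpolation=2)
c=np.zeros((540,800,3),np.uint8);c[:500,:280]=c3;c[:440,300:480]=c4
cv2.imwrite('pics/z2.png',c)
```

```text
(no output)
```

View pics/z.png

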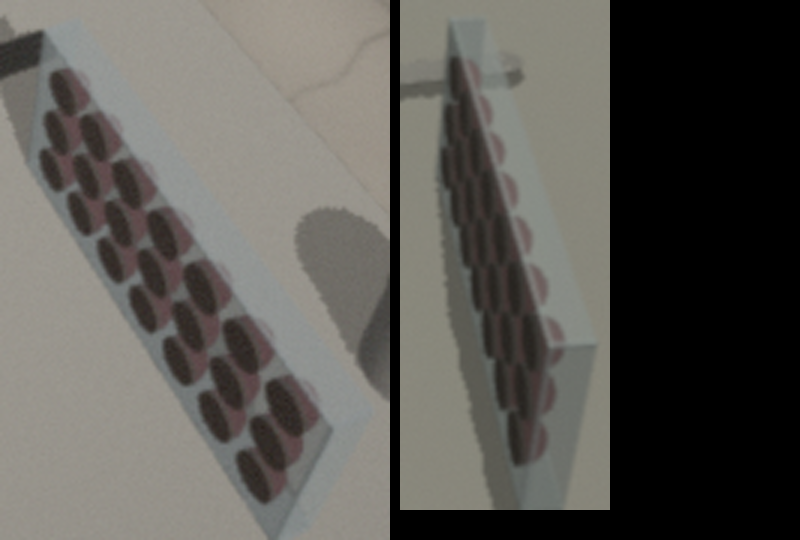

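View pics/z2.png

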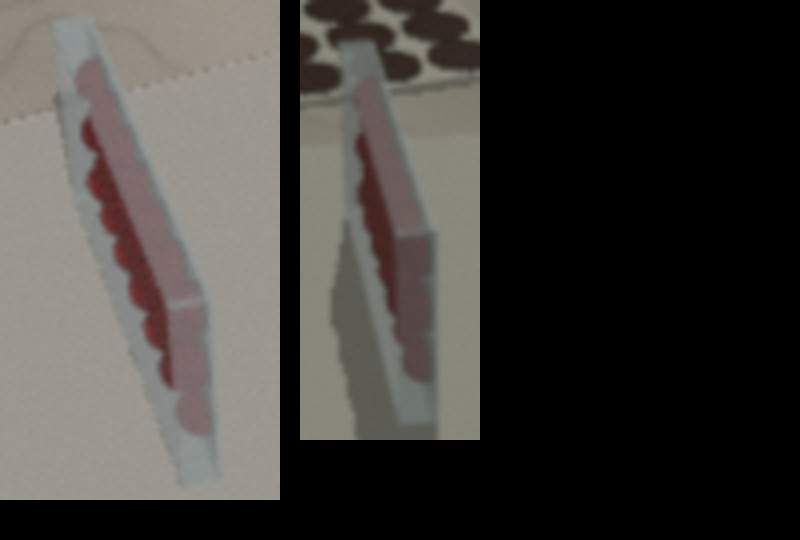

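Run:
```python
from h import *
P={'scene':{'a':[(335,235),(430.7,367.7),(346.7,232.3),(444,361.7)],'b':[(222.5,114),(251.2,184.5),(213,115.5),(241.2,185.7)]},
'side':{'a':[(238.7,125),(254.2,173),(230.5,125.5),(244,174)],'b':[(311.7,216.7),(344.3,325.3),(323,216.7),(360.7,324.7)]}}
for n in P:
    d=r.snapshot(n);K=np.array(d['intrinsics']);T=np.array(d['extrinsics'])
    for m in P[n]:
        X=[]
        for u,v in P[n][m]:
            ray=T[:3,:3]@np.linalg.solve(K,[u,v,1]);o=T[:3,3];X.append(o+ray*(0.147-o[2])/ray[2])
        X=np.array(X)
        print(n,m,X[:,:2].round(3).tolist(),'face edge dir',[np.degrees(np.arctan2(*( (X[i+1]-X[i])[:2]*(1 if X[i+1][1]>X[i][1] else -1)))).round(1) for i in(0,2)],'ctr',X.mean(0).round(3))
```

```text
scene a [[0.499, 0.126], [0.523, 0.398], [0.477, 0.131], [0.501, 0.401]] face edge dir [np.float64(5.2), np.float64(5.1)] ctr [0.5   0.264 0.147]
scene b [[0.513, -0.337], [0.569, -0.07], [0.536, -0.343], [0.588, -0.077]] face edge dir [np.float64(11.7), np.float64(11.0)] ctr [ 0.551 -0.207  0.147]
side a [[0.527, 0.395], [0.5, 0.121], [0.504, 0.397], [0.477, 0.122]] face edge dir [np.float64(5.6), np.float64(5.7)] ctr [0.502 0.259 0.147]
side b [[0.565, -0.075], [0.514, -0.341], [0.586, -0.081], [0.537, -0.346]] face edge dir [np.float64(11.0), np.float64(10.6)] ctr [ 0.55  -0.211  0.147]
```

```bash
cat >> h.py <<'E'
def to(p,yaw):
    s=r.get_state();q=R.from_quat(s['eef_rot']);y=np.radians(yaw)
    x=np.array([np.cos(y),np.sin(y),0]);z=np.array([0,0,-1.]);G=R.from_matrix(np.c_[x,np.cross(z,x),z])
    d=q.inv().apply(np.array(p)-s['tool_pos']);w=(q.inv()*G).as_rotvec(degrees=True)
    print(round(s['clock'],2),np.round(s['tool_pos'],4),'F',np.round(s['contact_force'],2),'op',round(s['opening'],2),'cmd',d.round(4).tolist(),w.round(2).tolist())
E
python3 -c "
from h import *
to([.607,-.220,.25],-11)"
```

```text
1.1 [ 0.166  -0.6026  0.2387] F [ 0.31 -0.25 -0.2 ] op 1.0 cmd [0.5268, -0.2517, -0.0113] [0.01, -0.0, 26.4]
```

>>> carry_out([
  [0.527,-0.252,-0.011,0,0,26.4],
  [0.527,-0.252,-0.011,0,0,26.4],
  [0.527,-0.252,-0.011,0,0,26.4],
  [0.527,-0.252,-0.011,0,0,26.4],
  [0.527,-0.252,-0.011,0,0,26.4],
  [0.527,-0.252,-0.011,0,0,26.4],
  [0.527,-0.252,-0.011,0,0,26.4],
  [0.527,-0.252,-0.011,0,0,26.4],
  [0.527,-0.252,-0.011,0,0,26.4],
  [0.527,-0.252,-0.011,0,0,26.4],
  [0.527,-0.252,-0.011,0,0,26.4],
  [0.527,-0.252,-0.011,0,0,26.4],
], fingers=255, grip_force=10)

```text
clock: 2.3
tool_pos: [0.6101, -0.2154, 0.2498]
eef_rot: [0.996, -0.094, 0.001, -0.001]
contact_force: [0.0, 0.3, -0.4]
opening: 0.003
```

```bash
python3 -c "
from h import *
to([.607,-.220,.25],-11);to([.607,-.220,.128],-11)"
```

```text
2.3 [ 0.6101 -0.2154  0.2498] F [ 0.02  0.33 -0.4 ] op 0.0 cmd [-0.0022, 0.0051, -0.0002] [-0.13, -0.08, 0.24]
2.3 [ 0.6101 -0.2154  0.2498] F [ 0.02  0.33 -0.4 ] op 0.0 cmd [-0.0024, 0.0054, 0.1218] [-0.13, -0.08, 0.24]
```

>>> carry_out([
  [0,0,0.04,0,0,0],
  [0,0,0.08,0,0,0],
  [0,0,0.122,0,0,0],
  [0,0,0.122,0,0,0],
  [0,0,0.122,0,0,0],
])

```text
clock: 2.8
tool_pos: [0.6072, -0.2197, 0.128]
eef_rot: [0.995, -0.096, -0.0, -0.0]
contact_force: [-0.2, -0.4, 0.5]
opening: 0.005
```

```bash
python3 -c "
from h import *
to([.563,-.211,.128],-11)
snap('scene','s1');snap('side','s2')
a=cv2.imread('pics/s1.png')[60:260,130:330];b=cv2.imread('pics/s2.png')[150:400,250:450]
c=np.zeros((500,800,3),np.uint8);c[:400,:400]=cv2.resize(a,(400,400));c[:500,400:]=cv2.resize(b,(400,500));cv2.imwrite('pics/c1.png',c)"
```

```text
2.8 [ 0.6072 -0.2197  0.128 ] F [-0.15 -0.44  0.54] op 0.0 cmd [-0.0451, -0.0001, 0.0] [-0.0, 0.03, -0.0]
```

View pics/c1.png

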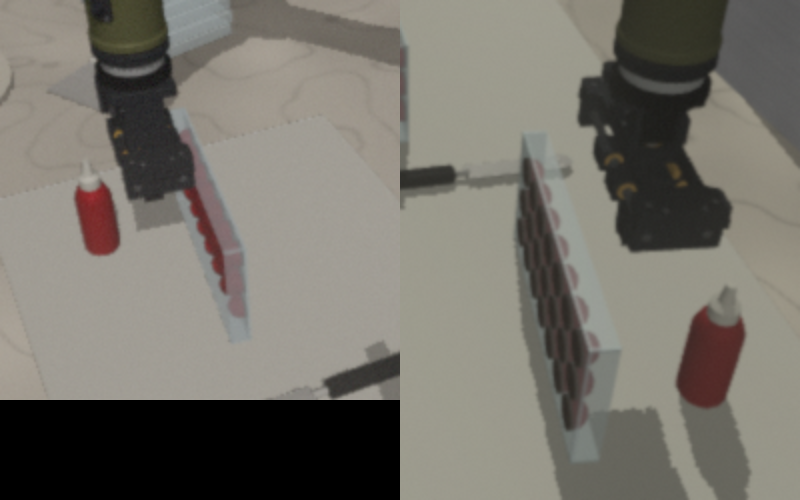

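The closed fingers stand behind mould_b, clear of the bottle, so I'll push slowly along tool −x.

>>> carry_out([
  [-0.01,0,0,0,0,0],
  [-0.02,0,0,0,0,0],
  [-0.026,0,0,0,0,0],
  [-0.03,0,0,0,0,0],
  [-0.034,0,0,0,0,0],
  [-0.038,0,0,0,0,0],
  [-0.042,0,0,0,0,0],
  [-0.046,0,0,0,0,0],
  [-0.05,0,0,0,0,0],
  [-0.054,0,0,0,0,0],
  [-0.054,0,0,0,0,0],
])

```text
clock: 4.0
tool_pos: [0.5534, -0.2093, 0.1276]
eef_rot: [0.995, -0.096, -0.001, -0.0]
contact_force: [-0.4, 0.7, -0.3]
opening: 0.003
```

```bash
python3 -c "
from h import *
to([.563,-.211,.128],-11)
snap('side','s3')
b=cv2.imread('pics/s3.png')[150:400,250:450]
cv2.imwrite('pics/c3.png',cv2.resize(b,(400,500)))"
```

```text
4.0 [ 0.5534 -0.2093  0.1276] F [-0.36  0.68 -0.28] op 0.0 cmd [0.0098, -0.0001, -0.0004] [0.0, 0.06, -0.01]
```

View pics/c3.png

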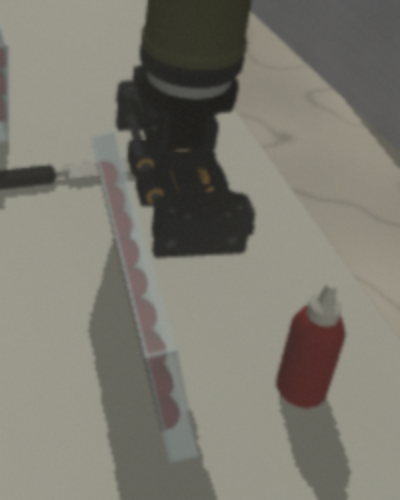

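It leans about 9° towards the robot, so it needs a little more.

>>> carry_out([
  [-0.004,0,0,0,0,0],
  [-0.008,0,0,0,0,0],
  [-0.012,0,0,0,0,0],
  [-0.016,0,0,0,0,0],
  [-0.016,0,0,0,0,0],
  [-0.016,0,0,0,0,0],
  [-0.016,0,0,0,0,0],
  [-0.016,0,0,0,0,0],
])

```text
clock: 4.85
tool_pos: [0.5387, -0.2063, 0.1277]
eef_rot: [0.995, -0.096, 0.0, 0.0]
contact_force: [-1.0, 0.5, 0.2]
opening: 0.002
```

```bash
python3 -c "
from h import *
to([.537,-.205,.26],-11)
snap('side','s4')"
```

```text
4.85 [ 0.5387 -0.2063  0.1277] F [-0.99  0.48  0.19] op 0.0 cmd [-0.0018, -0.001, -0.1323] [0.0, -0.02, 0.0]
```

View pics/s4.png

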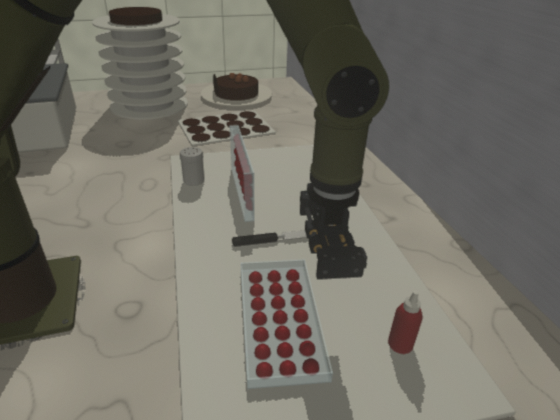

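Mould_b lies flat with its red shells up at (283,320) and the bottle is untouched. I'll lift and cross to mould_a.

>>> carry_out([
  [0,0,-0.045,0,0,0],
  [0,0,-0.09,0,0,0],
  [0,0,-0.135,0,0,0],
  [0,0,-0.135,0,0,0],
])

```text
clock: 5.3
tool_pos: [0.5422, -0.2077, 0.2689]
eef_rot: [0.995, -0.096, 0.006, 0.001]
contact_force: [-0.3, -0.6, 0.3]
opening: 0.004
```

```bash
python3 -c "
from h import *
to([.444,.267,.26],-5.4)"
```

```text
5.3 [ 0.5422 -0.2077  0.2689] F [-0.34 -0.63  0.29] op 0.0 cmd [-0.1873, -0.4472, 0.0058] [0.13, -0.73, -5.63]
```

>>> carry_out([
  [-0.181,-0.447,0,0,0,-5.6],
  [-0.181,-0.447,0,0,0,-5.6],
  [-0.181,-0.447,0,0,0,-5.6],
  [-0.181,-0.447,0,0,0,-5.6],
  [-0.181,-0.447,0,0,0,-5.6],
  [-0.181,-0.447,0,0,0,-5.6],
  [-0.181,-0.447,0,0,0,-5.6],
  [-0.181,-0.447,0,0,0,-5.6],
  [-0.181,-0.447,0,0,0,-5.6],
  [-0.181,-0.447,0,0,0,-5.6],
  [-0.181,-0.447,0,0,0,-5.6],
  [-0.181,-0.447,0,0,0,-5.6],
])

```text
clock: 6.5
tool_pos: [0.4456, 0.2672, 0.2621]
eef_rot: [0.999, -0.046, -0.0, 0.001]
contact_force: [0.8, -1.3, 0.5]
opening: 0.003
```

```bash
python3 -c "
from h import *
to([.444,.267,.128],-5.4)"
```

```text
6.5 [0.4456 0.2672 0.2621] F [ 0.85 -1.28  0.55] op 0.0 cmd [-0.0014, 0.0002, 0.1341] [0.06, 0.03, 0.1]
```

>>> carry_out([
  [0,0,0.04,0,0,0],
  [0,0,0.08,0,0,0],
  [0,0,0.12,0,0,0],
  [0,0,0.134,0,0,0],
  [0,0,0.134,0,0,0],
  [0,0,0.134,0,0,0],
])

```text
clock: 7.1
tool_pos: [0.4468, 0.2656, 0.129]
eef_rot: [0.999, -0.048, 0.0, 0.0]
contact_force: [-0.5, 0.4, -0.0]
opening: 0.006
```

```bash
python3 -c "
from h import *
to([.489,.263,.128],-5.4)
snap('scene','s5')"
```

```text
7.1 [0.4468 0.2656 0.129 ] F [-0.47  0.36 -0.05] op 0.01 cmd [0.0423, -0.0015, 0.001] [0.05, -0.02, -0.13]
```

View pics/s5.png

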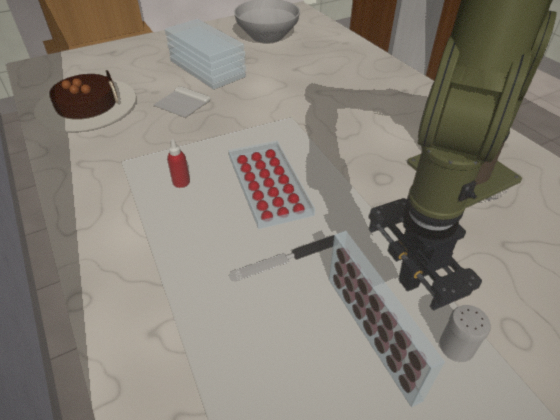

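The fingers stand behind mould_a (about (425,280)), above and clear of the shaker. I'll push along tool +x.

>>> carry_out([
  [0.01,0,0,0,0,0],
  [0.02,0,0,0,0,0],
  [0.026,0,0,0,0,0],
  [0.03,0,0,0,0,0],
  [0.034,0,0,0,0,0],
  [0.038,0,0,0,0,0],
  [0.042,0,0,0,0,0],
  [0.046,0,0,0,0,0],
  [0.05,0,0,0,0,0],
  [0.054,0,0,0,0,0],
  [0.058,0,0,0,0,0],
  [0.062,0,0,0,0,0],
])

```text
clock: 8.35
tool_pos: [0.5081, 0.2611, 0.1287]
eef_rot: [0.999, -0.047, 0.0, 0.0]
contact_force: [-0.3, -0.4, 0.6]
opening: 0.007
```

>>> carry_out([
  [0.004,0,0,0,0,0],
  [0.008,0,0,0,0,0],
  [0.008,0,0,0,0,0],
  [0.008,0,0,0,0,0],
  [0.008,0,0,0,0,0],
])

```text
clock: 8.85
tool_pos: [0.5155, 0.2605, 0.1286]
eef_rot: [0.999, -0.047, -0.0, 0.0]
contact_force: [-0.1, -0.3, -0.1]
opening: 0.007
```

```bash
python3 -c "
from h import *
to([.489,.263,.26],-5.4)
snap('scene','s6')"
```

```text
8.85 [0.5155 0.2605 0.1286] F [-0.07 -0.3  -0.07] op 0.01 cmd [-0.0266, 0.0, -0.1313] [0.01, 0.02, 0.02]
```

View pics/s6.png

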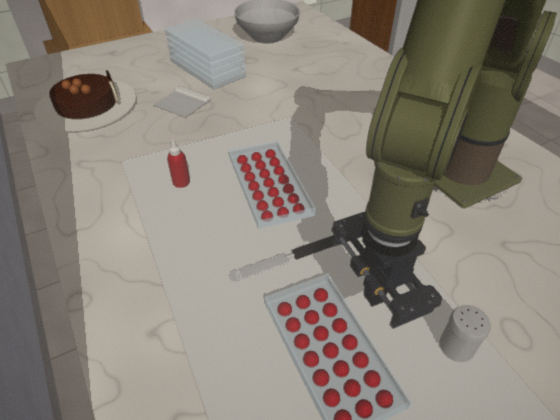

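Both moulds lie red side up. I'll lift clear and run a last check.

>>> carry_out([
  [0,0,-0.04,0,0,0],
  [0,0,-0.08,0,0,0],
  [0,0,-0.12,0,0,0],
  [0,0,-0.13,0,0,0],
  [0,0,-0.13,0,0,0],
])

```text
clock: 9.4
tool_pos: [0.5165, 0.261, 0.2604]
eef_rot: [0.999, -0.047, 0.002, -0.001]
contact_force: [0.6, -0.8, -0.0]
opening: 0.005
```

Run:
```python
from h import *
to([.489,.263,.26],-5.4)
for n in ['scene','side']:
    d=snap(n,n+'9')
    for l in ['mould_a','shaker','bottle','palette_knife','mould_a_back']:
        print(n,l,[(np.round(x['xyz'],3).tolist(),round(x['p'],2)) for x in r.spot_point(d,l)])
```

```text
9.4 [0.5165 0.261  0.2604] F [ 0.58 -0.82 -0.01] op 0.01 cmd [-0.0275, 0.0006, 0.0003] [-0.13, -0.18, 0.01]
scene mould_a [([0.517, 0.262, 0.024], 0.79), ([0.532, -0.201, 0.025], 0.55)]
scene shaker [([0.387, 0.356, 0.01], 0.73)]
scene bottle [([0.65, -0.306, 0.014], 0.86), ([0.517, 0.259, 0.025], 0.72)]
scene palette_knife [([0.537, 0.041, 0.01], 0.78)]
scene mould_a_back [([0.383, 0.357, 0.009], 0.58), ([0.648, 0.252, 0.035], 0.55)]
side mould_a [([0.517, 0.262, 0.02], 0.79), ([0.529, -0.206, 0.022], 0.79)]
side shaker [([0.388, 0.357, 0.009], 0.58)]
side bottle [([0.658, -0.302, 0.007], 0.69), ([0.547, 0.036, 0.005], 0.4)]
side palette_knife [([0.539, 0.038, 0.011], 0.66)]
side mould_a_back [([0.654, 0.249, 0.032], 0.8), ([0.402, -0.179, 0.038], 0.6)]
```

View pics/side9.png

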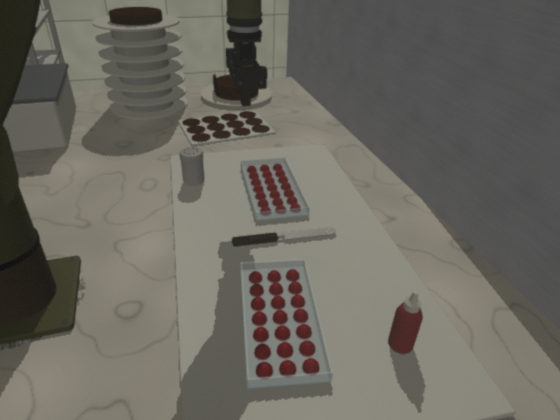

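```bash
python3 -c "
from h import *
print(r.finish_job(), r.get_state()['clock'])"
```

```text
the job is handed in; nothing more can be done
the job is handed in; nothing more can be done
```

Both moulds now lie face down on the white board, red shells up. I tipped mould_b first and then mould_a, each with the shut fingertips pushing slowly near the top of its back until it fell by itself. I then raised the arm clear and handed the job in at about 10 s on the robot's clock.

- **Moulds:** the last scene and side pictures show both lying flat with the red shells on top. The standing edge of mould_a is where plain tipping would put it. For mould_b the estimate is about 8 mm nearer the robot than plain tipping would give, so it may have slipped slightly; the networks are only good to about 4 mm.
- **Other things:** the shaker, bottle and palette knife were found within about 4 mm of where they started, which is within the networks' error.
- **Forces:** the readings at the end of each move were all below about 2 N. I did not read the forces during the moves.
- **Disagreements:** in the last check the networks also gave a few false hits: a "bottle" at mould_a and at the knife, and "mould_a_back" at the shaker. The pictures show none of these there.

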